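Press the freshly lidded bead boxes

TASK

The lids of these bead boxes have just been glued: stack every box on the press, each with its four feet down in the recesses of the base or lid below it, and lay the footed pressing board on top the same way. Then swing the press arm over the stack until it stops and wind the crank clockwise until the sprung pad meets the board, and snug it until the pad's spring is pressed in about half of its 12 mm travel, neither loose nor bottomed out. Leave everything else on the table where it is.

Things in the scene. Friction and masses are not known exactly. Their poses are not given: they have to be found in the camera images.
- box_a: lidded bead box, pale wood, dark lid, 84 (x) x 60 (y) x 28.5 mm high, 0.16 kg; all alike. Origin: underside centre at sole level, z up. Four brass feet 13 mm square, 5 mm tall at (+-30, +-18) mm; lid top has four recesses 18 mm square, 4.5 mm deep at the same places, so boxes stack every 24 mm (4.5 mm too high = not seated). May be absent (None): 2 to 4 are there
- box_b: lidded bead box, pale wood, dark lid, 84 (x) x 60 (y) x 28.5 mm high, 0.16 kg; all alike. Origin: underside centre at sole level, z up. Four brass feet 13 mm square, 5 mm tall at (+-30, +-18) mm; lid top has four recesses 18 mm square, 4.5 mm deep at the same places, so boxes stack every 24 mm (4.5 mm too high = not seated). May be absent (None): 2 to 4 are there
- box_c: lidded bead box, pale wood, dark lid, 84 (x) x 60 (y) x 28.5 mm high, 0.16 kg; all alike. Origin: underside centre at sole level, z up. Four brass feet 13 mm square, 5 mm tall at (+-30, +-18) mm; lid top has four recesses 18 mm square, 4.5 mm deep at the same places, so boxes stack every 24 mm (4.5 mm too high = not seated). May be absent (None): 2 to 4 are there
- box_d: lidded bead box, pale wood, dark lid, 84 (x) x 60 (y) x 28.5 mm high, 0.16 kg; all alike. Origin: underside centre at sole level, z up. Four brass feet 13 mm square, 5 mm tall at (+-30, +-18) mm; lid top has four recesses 18 mm square, 4.5 mm deep at the same places, so boxes stack every 24 mm (4.5 mm too high = not seated). May be absent (None): 2 to 4 are there
- board: the pressing board: solid wooden board 84 (x) x 60 (y) x 19 mm high, a thin 40 mm steel disc in the middle of its top, no recesses, 0.15 kg. Origin: centre of its underside at the sole level of its four feet (same feet as the boxes'), z up; goes on either way round
- press: fixed screw press. Wooden base 120 (x) x 110 (y) mm, top 16 mm above the table, with four recesses like the lids' at (+-30, +-18) mm. Origin: on the table under the base's centre; a seated bottom box has its origin at (0, 0, 11.5) mm, the next 24 mm higher, and so on, box x along press x, either way round. Steel post, 28 mm thick, at (150, 0) mm, carries the arm
- press_arm (a joint): the arm's angle about the vertical post (rad): 0 = over the stack, at its stop, screw axis over the press origin; it starts swung aside (over 1 rad) and comes home clockwise seen from above. Stiff (1.2 N m friction, 5 to 6 N at its handle), stays where left. The arm is a bar 24 mm wide, 180 to 200 mm above the table; the screw is 150 mm from the post
- swing_pivot (a point): point on the post's axis, 200 mm above the table
- swing_handle (a point): on the axis of the arm's upright round wooden handle, diameter 18 mm, reaching from 200 to 250 mm above the table (this point is at 235 mm), at the arm's free end 240 mm from the post's axis; does not turn relative to the arm
- crank (a joint): the crank's angle (rad), grows clockwise seen from above as the screw goes down, 24 mm a turn (3.82 mm per rad); range 0 to 24. Friction of 0.12 N m (about 3 N at the knob) holds it where it is left; effort grows by up to 3 N as the pad's spring is pressed in, then steeply once it bottoms out
- crank_axis (a point): point on the screw's vertical axis at the level of the middle of the knob; goes down with the screw
- knob_mid (a point): middle of the crank's upright wooden knob, 18 mm thick, 30 mm high, which spins freely on its pin 38 mm from the screw's axis (grip it and lead it round without turning the wrist); the crank bar's top is 16 mm below this point. Starts 310 to 320 mm above the table and goes down with the screw
- pad (a joint): how far the sprung pad is pressed up into the screw (m): 0 = not touching, 0.012 = bottomed out; 2.5 N per mm. Right when about half in (0.003 to 0.0105)
- pad_face (a point): centre of the underside of the rubber pad (36 mm across), 155 mm above the table when the crank is at 0 and the pad is free
- thimble: bystander: red plastic thimble, 21 mm across, 24 mm high; origin under its centre
- hoop: bystander: bamboo embroidery hoop lying flat, 144 mm across, 12 mm high; origin under its centre
- magnifier: bystander: glass magnifier lying flat, 72 mm lens and 100 mm wooden handle towards its -x; origin under the lens
- bowl: bystander: empty white ceramic bowl, 110 mm across, 50 mm high; origin under its centre
- spool: bystander: empty wooden spool, upright, 32 mm across, 43 mm high; origin under its centre
- beadjar: bystander: glass jar, 44 mm across, 70 mm high; origin under its centre

How it is judged:
By the outcome, as a careful person would: the job done as asked, in the order asked, and still so for the second after the job is handed in, with the robot touching nothing.
Of box_a, box_b, box_c, box_d only 2 to 4 are there at a start; the rules pass over those that are not, and their reading is None.
At some moment in a run one of box_a, box_b, box_c, box_d, board may be knocked a few centimetres aside while the robot is not near it.
Once in a run the grip may slacken for a moment while it holds something.
It also fails if it takes over 208 s, if anything falls off the work surface, if the arm or the gripper's body presses on something with over 40 N, if the wrist force passes 120 N, or if a joint passes its speed limit or range.

ROBOT

A 6-joint arm with a two-finger parallel gripper is mounted at the origin on the work surface. World frame = base frame: x ahead of the robot, y to its left, z up, the work surface at z = 0. Lengths are in mm, angles in rad, forces in N, time in s.
With the tool pointing down it reaches from about 275 to 1000 mm from the base axis. Payload 8.4 kg.
Tool frame: the origin (TCP) lies midway between the tips of the shut fingers; the grasp point (between the pads) lies 19 mm behind it; z points along the fingers, y is the line along which they close (so a half turn about z gives the same grasp; the last joint's range is limited). The gripper opens to 85 mm and grips with 20 to 120 N. Pads are 22 mm wide; open, the fingers measure 114 mm over their backs; the gripper's body (76 mm by 85 mm) begins 54 mm behind the grasp point. The pads swing forward as they close: fully open they stand 13 mm farther back than shut.
Start: joints at [-1.127, 0.353, 1.633, -0, 1.155, -0.002], TCP at [269.486, -563.919, 231.281] pointing down, gripper open.
Joint ranges: [-2.63, 2.63], [-0.92, 2.1], [0.06, 2.66], [-1.3, 4.44], [0, 2.69], [-3.02, 3.02]. Speed limits (rad/s): [2.22, 2.22, 2.79, 3.14, 3.14, 3.14].

INTERFACE

Orientations are given as a unit quaternion [w, x, y, z].
In Python, from station import r gives the robot as it stands. The module is installed in compiled form; this text tells all that it offers.
- The arm moves only by the shell command python3 -m pendant 'ROWS' [FORCE]. ROWS is JSON, a list of rows, each a list of 5 numbers: the shift along the tool's x, y, z in m, then the turn about the tool's z in rad, then the opening, from 0 (shut) to 1 (fully open). In form: [[tx, ty, tz, roll, hand], ...]. A call has 1 to 20 rows; each row is the pose to reach, as a shift and turn from the pose commanded when the call began, along the tool's axes at that moment; what a row does not reach only later rows make up. A row lasts 1/10 s, in which the tool goes at most 50 mm and 8.59 degrees, less where a joint would pass 70% of its speed; a pose out of reach is approached as far as the arm can. A call with a gripper value outside its range is refused whole. The fingers move at their own pace and stop on an object; FORCE is the grip in N (left out, the last holds). Time passes only in rows, so rows that repeat a pose let the fingers close. It gives the time, the measured TCP pose, the force, the opening and the grip force at its end, in the units of the state.
- r.sense(): the state, without advancing time (a new reading comes with each control period).
- r.read_camera(name): name is "scene" or "top"; returns the picture (480x640x3 uint8, blue, green, red); there is no depth.
- r.camera_info(name): a dict with "K" (3x3 intrinsics, pixels), "position" and "rotation" of the camera in the world. Camera axes: x right, y up, looking along -z (the intrinsics and any distortion apply to the point x, -y, -z); pixel columns grow to the right and rows downward; lengths in mm; the calibration is good to about 2 mm. A picture is of the moment at which its call begins. camera_info takes no time and is no camera call.
- r.close_job(): hands the job in; it is judged then, once.
The state is a dict: "time_s": time; "q": joint angles; "qvel": joint speeds; "joint_torque": joint torques, N m; "tcp_pos": TCP position; "orientation": TCP orientation; "contact_force": force on the tool from outside, world axes, zero at the start; "ft_torque": the same for the moment, N m; "grip_width": opening from 0.0 (shut) to 1.0 (fully open); "grip_force": force on a finger pad.
Only numpy, scipy, OpenCV 4.12 (cv2) and the standard library are available. Lean on these libraries where they do the work, as an engineer would, in place of code of your own. Each camera call takes 0.05 s, during which the arm holds its last target. There are 200 camera calls.

## Working session

There is one attempt and no reset: what is moved stays moved. The work goes in short steps, Python scripts to look and compute and a shell command to move; the robot and the scene stay as the last step left them, time stands still between calls to the robot, and variables do not carry over. Pictures are saved under pics/ and viewed, at most 14 in all, crops included, and the job is handed in when it is done.

```bash
mkdir -p pics; cat > h.py <<'E'
import numpy as np, cv2
from station import r
def grab(n,name=None):
    im=np.array(r.read_camera(n))
    if name: cv2.imwrite('pics/'+name+'.png',im)
    return im
def ray(n,u,v):
    c=r.camera_info(n);K=np.array(c['K']);R=np.array(c['rotation']);p=np.array(c['position'])
    d=np.linalg.inv(K)@[u,v,1]; return p,R@np.array([d[0],-d[1],-d[2]])
def onplane(n,u,v,z):
    p,d=ray(n,u,v); return (p+d*(z-p[2])/d[2])
def proj(n,P):
    c=r.camera_info(n);K=np.array(c['K']);R=np.array(c['rotation']);p=np.array(c['position'])
    q=R.T@(np.array(P,float)-p); w=K@[q[0],-q[1],-q[2]]; return w[:2]/w[2]
def tri(uv1,uv2):
    p,d=ray('scene',*uv1);q,e=ray('top',*uv2)
    A=np.array([d,-e]).T; s=np.linalg.lstsq(A,q-p,rcond=None)[0]
    a=p+s[0]*d;b=q+s[1]*e; return (a+b)/2,np.linalg.norm(a-b)
E
python3 - <<'E'
from h import *
for n in('scene','top'):
    grab(n,n+'0'); c=r.camera_info(n); print(n,{k:np.round(v,3).tolist() if not isinstance(v,str) else v for k,v in c.items()})
print(r.sense())
E
```

```text
scene {'K': [[466.681, 0.0, 313.42], [0.0, 466.681, 242.325], [0.0, 0.0, 1.0]], 'position': [1101.165, -795.835, 917.149], 'rotation': [0.844, 0.421, 0.139, 0.301]}
top {'K': [[605.329, 0.0, 314.887], [0.0, 605.329, 238.493], [0.0, 0.0, 1.0]], 'position': [359.148, -45.602, 1790.755], 'rotation': [0.712, 0.028, -0.034, -0.701]}
{'time_s': 0.1, 'q': array([-1.12742923e+00,  3.53571737e-01,  1.63404063e+00,  3.91407506e-06,
        1.15520266e+00, -2.40507575e-03]), 'qvel': array([-3.01997577e-03, -1.56918556e-03, -2.38525483e-03,  6.18004360e-05,
       -4.15252659e-04,  1.94050667e-05]), 'joint_torque': array([ 5.33695857e-04, -6.06357837e+01, -3.42822182e+01, -5.85810108e-05,
        4.03127895e-03,  1.48646228e-05]), 'tcp_pos': array([ 269.29128135, -563.54836754,  230.64940847]), 'orientation': array([-5.96783532e-04,  9.75263549e-01,  2.21044424e-01, -1.31919465e-04]), 'contact_force': array([-0.37863162,  0.05219726,  0.04276409]), 'ft_torque': array([ 0.00627391, -0.06092746, -0.00837   ]), 'grip_force': 0.0, 'grip_width': 1.002557296651516}
```

View pics/scene0.png

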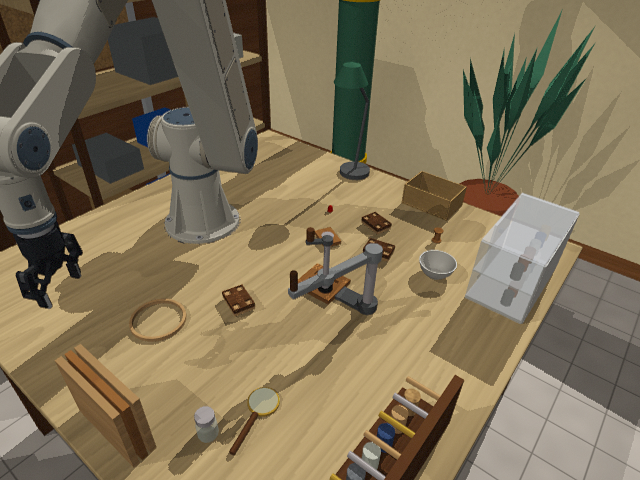

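View pics/top0.png

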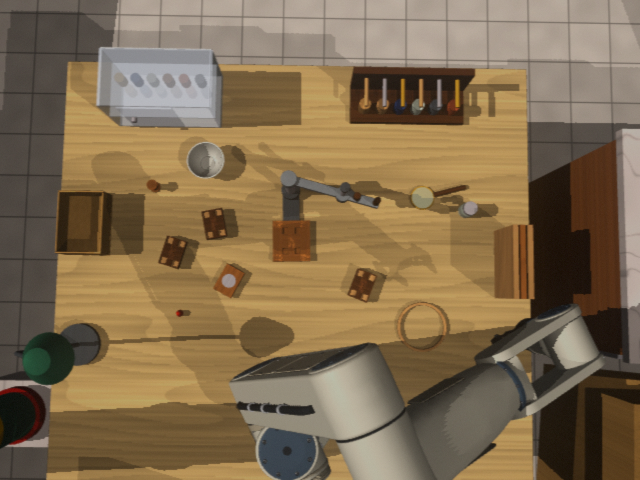

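The top view shows three boxes at (174,251), (215,223) and (363,285). The board is at (230,281), the press base at (293,241) and the post at (290,180). The arm runs to its handle at (378,202). I'll zoom in and segment.

```bash
sed -i "s/R=np.array(c\['rotation'\])/R=Q(c['rotation'])/" h.py; sed -i '2a from scipy.spatial.transform import Rotation\ndef Q(q): return Rotation.from_quat([q[1],q[2],q[3],q[0]]).as_matrix()' h.py
python3 - <<'E'
from h import *
im=cv2.imread('pics/top0.png')
cv2.imwrite('pics/c1.png',cv2.resize(im[165:315,150:400],None,fx=3.2,fy=3.2,interpolation=cv2.INTER_CUBIC))
hsv=cv2.cvtColor(im,cv2.COLOR_BGR2HSV)
for (u,v) in [(174,243),(215,215),(363,277),(222,280),(238,285),(280,241),(305,235),(293,252),(190,280)]: print((u,v),hsv[v,u],im[v,u])
print(onplane('top',293,241,16),proj('top',[269,-563,230]),proj('scene',[269,-563,230]))
E
```

```text
(174, 243) [ 12 173  65] [21 39 65]
(215, 215) [ 13 166  66] [23 42 66]
(363, 277) [ 13 179  81] [24 49 81]
(222, 280) [  9  53 153] [121 131 153]
(238, 285) [ 16 157  81] [31 58 81]
(280, 241) [ 13 192 105] [ 26  60 105]
(305, 235) [ 13 188 103] [ 27  60 103]
(293, 252) [ 13 188 122] [ 32  70 122]
(190, 280) [ 18 139 138] [ 63 107 138]
[508.64234142   5.32388937  16.        ] [510.97011588 330.57270683] [ 64.62150902 296.55319179]
```

View pics/c1.png

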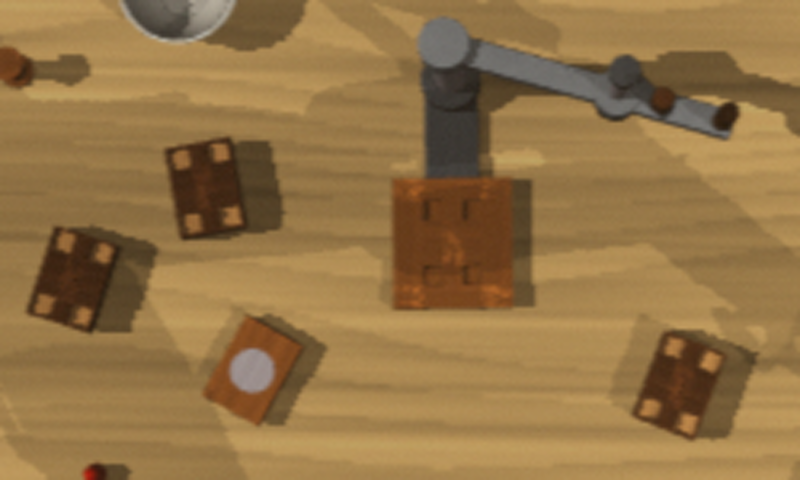

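The crop shows three dark-lidded boxes, the orange board with its disc, and the base square to the image with the post above it. The arm points right, and its handle is at crop (727,115). Next I'll measure poses.

```bash
cat > m.py <<'E'
from h import *
def rects(im,x0,y0,x1,y1,lo,hi,z,fill=True,amin=200,cam='top'):
    """warm-wood blobs by HSV; returns centre, long-axis yaw, dims in mm on plane z"""
    S=4
    c=cv2.resize(im[y0:y1,x0:x1],None,fx=S,fy=S,interpolation=cv2.INTER_CUBIC)
    m=cv2.inRange(cv2.cvtColor(c,cv2.COLOR_BGR2HSV),lo,hi)
    m=cv2.morphologyEx(m,cv2.MORPH_CLOSE,np.ones((15,15)));m=cv2.morphologyEx(m,cv2.MORPH_OPEN,np.ones((13,13)))
    out=[]
    for k in cv2.findContours(m,cv2.RETR_EXTERNAL,cv2.CHAIN_APPROX_NONE)[0]:
        if cv2.contourArea(k)<amin*S*S: continue
        uv=k[:,0,:]/S+[x0,y0]+(0.5/S-0.5)
        P=np.array([onplane(cam,u,v,z)[:2] for u,v in uv]).astype(np.float32)
        (cx,cy),(w,h),a=cv2.minAreaRect(P)
        if w<h: a+=90; w,h=h,w
        M=cv2.moments(P)
        out.append((np.round([cx,cy],1),np.round([M['m10']/M['m00'],M['m01']/M['m00']],1),round((a+90)%180-90,1),round(w,1),round(h,1),uv.mean(0).round()))
    return out
E
python3 - <<'E'
from m import *
im=grab('top')
for o in rects(im,140,170,400,320,(5,140,25),(20,255,95),28.5): print('dark',*o)
for o in rects(im,265,215,320,270,(5,182,60),(18,255,200),16): print('base',*o)
for o in rects(im,205,255,255,310,(5,175,60),(16,255,200),19): print('board',*o)
# disc
hs=cv2.cvtColor(im,cv2.COLOR_BGR2HSV); m=cv2.inRange(hs[262:300,212:250],(0,0,110),(180,80,255)); v,u=np.nonzero(m); print('disc',len(u),onplane('top',u.mean()+212,v.mean()+262,19))
for n,u,v,z in [('post',150+445/3.2,165+42/3.2,210),('handle',150+727/3.2,165+112/3.2,250),('knob',150+662/3.2,165+98/3.2,330),('screw',150+625/3.2,165+70/3.2,300)]: print(n,onplane('top',u,v,z))
E
```

```text
dark [ 384.9 -198.8] [ 383.9 -198.4] -60.8 72.1 68.7 [362. 284.]
dark [470.5 338.2] [470.  337.1] 74.9 95.0 91.5 [180. 251.]
dark [555.9 219.7] [553.5 219.9] -78.6 95.8 90.8 [221. 224.]
base [509.9  10.8] [510.  11.] 1.5 117.6 106.6 [291. 241.]
disc 143 [390.36989748 192.03700624  19.        ]
post [658.96291861  13.14252142 210.        ]
handle [ 598.08974397 -215.97213463  250.        ]
knob [ 595.66614313 -157.47087226  330.        ]
screw [ 622.09403259 -130.74605097  300.        ]
```

```bash
python3 - <<'E'
from m import *
im=grab('top')
P=lambda x,y,z:onplane('top',x/3.2+150-.34,y/3.2+165-.34,z)[:2]
for n,s in dict(A=[(66,241),(103,251),(82,315),(44,304)],B=[(180,160),(219,151),(231,215),(192,222)],C=[(675,348),(711,361),(686,423),(649,408)]).items():
    p=np.array([P(*q,25) for q in s]); d=p[0]+p[1]-p[2]-p[3]; e=p[0]+p[3]-p[1]-p[2]
    print(n,p.mean(0),np.degrees(np.arctan2(d[1],d[0])),np.degrees(np.arctan2(e[1],e[0])),np.linalg.norm(d)/2,np.linalg.norm(e)/2)
p=np.array([P(*q,19) for q in [(256,316),(302,347),(258,424),(206,394)]]);d=p[0]+p[1]-p[2]-p[3];e=p[0]+p[3]-p[1]-p[2];print(p.mean(0),np.degrees(np.arctan2(d[1],d[0])),np.degrees(np.arctan2(e[1],e[0])),np.linalg.norm(d)/2,np.linalg.norm(e)/2)
for n,(x0,y0,x1,y1) in dict(A=(155,230,192,272),B=(198,203,232,245),C=(345,264,380,306)).items():
    for h in (14,15): 
        for o in rects(im,x0,y0,x1,y1,(3,140,25),(h,255,95),28.5): print(n,h,*o)
for o in rects(im,205,255,255,310,(5,160,70),(15,255,200),19): print('board',*o)
E
```

```text
A [471.92083994 355.26412191] -16.718749050155655 75.25642618638224 60.84757731196123 35.62202765863348
B [557.00670489 237.81443017] 12.358447706071953 102.61240567055279 59.24262345046187 36.324248287540456
C [ 382.59704521 -198.69594479] -22.257129274089554 69.8814816964761 60.151400151602274 35.48472339492711
[390.39903148 188.3008787 ] -29.89332101515984 59.16450437438292 82.0181369138667 52.821216036720614
A 14 [471.6 355.1] [471.4 355.3] -58.0 71.5 68.4 [172. 251.]
A 15 [471.6 354.2] [471.3 354.4] -55.5 73.8 70.9 [173. 252.]
B 14 [555.9 236.9] [556.5 237.1] 11.4 83.8 59.9 [214. 223.]
B 15 [555.2 236.8] [555.7 236.7] 11.6 85.3 61.2 [214. 223.]
C 14 [ 382.8 -198.1] [ 383.2 -197.9] -62.9 69.1 65.9 [362. 285.]
C 15 [ 382.9 -198.2] [ 383.2 -198. ] -62.9 69.4 67.2 [362. 285.]
```

Boxes A (471.6,355.2), B (556.4,237.2) and C (382.8,-198.3) and the base (510,11) are located. I'll start with C.

```bash
cat > go.py <<'E'
import sys
from h import *
def shift(x,y,z,yaw=None,verbose=True):
    s=r.sense();R=Q(s['orientation']);d=R.T@(np.array([x,y,z])-s['tcp_pos'])/1000
    cur=np.degrees(np.arctan2(R[1,0],R[0,0]));roll=0
    if yaw is not None:
        roll=-np.radians((yaw-cur+90)%180-90)
    print('shift',np.round(d,4),'roll',round(roll,3),'rows>=',int(max(np.linalg.norm(d)/.05,abs(roll)/.15))+1,'| tcp',s['tcp_pos'].round(1),'yaw',round(cur,1),'q6',s['q'][5].round(2),'t',round(s['time_s'],1),'F',s['contact_force'].round(1),'grip',round(s['grip_width'],3),round(s['grip_force'],1))
if __name__=='__main__': shift(*map(float,sys.argv[1:]))
E
python3 go.py 382.8 -198.3 130 -21.2
```

```text
shift [ 0.2599 -0.2807  0.1011] roll 0.816 rows>= 8 | tcp [ 269.4 -563.7  230.8] yaw 25.5 q6 -0.0 t 0.2 F [0.8 0.2 0.1] grip 1.001 0.0
```

```bash
python3 -m pendant '[[0.26,-0.281,0.101,0.816,1],[0.26,-0.281,0.101,0.816,1],[0.26,-0.281,0.101,0.816,1],[0.26,-0.281,0.101,0.816,1],[0.26,-0.281,0.101,0.816,1],[0.26,-0.281,0.101,0.816,1],[0.26,-0.281,0.101,0.816,1],[0.26,-0.281,0.101,0.816,1],[0.26,-0.281,0.101,0.816,1],[0.26,-0.281,0.101,0.816,1],[0.26,-0.281,0.101,0.816,1],[0.26,-0.281,0.101,0.816,1],[0.26,-0.281,0.101,0.816,1],[0.26,-0.281,0.101,0.816,1]]' 60
python3 go.py 382.8 -198.3 2 -21.2
python3 - <<'E'
from m import *
a=grab('scene');b=grab('top')
w=np.hstack([cv2.resize(a[150:350,150:350],(400,400)),cv2.resize(b[200:340,290:430],(400,400),interpolation=cv2.INTER_CUBIC)]);cv2.imwrite('pics/g1.png',w)
print(proj('top',[382.8,-198.3,130]))
from m import rects
for o in rects(b,270,215,320,270,(5,182,60),(18,255,200),16): print('base',*o)
E
```

```text
time_s: 1.6
tcp_pos: [382.7, -199.1, 130.4]
orientation: [0.0, 0.983, -0.185, 0.0]
contact_force: [0.4, 0.2, -0.0]
grip_width: 1.002
grip_force: 0.0
shift [-0.0003 -0.0008  0.1284] roll -0.002 rows>= 3 | tcp [ 382.7 -199.1  130.4] yaw -21.3 q6 1.46 t 1.6 F [ 0.4  0.2 -0. ] grip 1.002 0.0
[365.42501245 284.42022701]
base [509.6  11. ] [509.8  11.2] 1.6 116.8 105.7 [291. 241.]
```

View pics/g1.png

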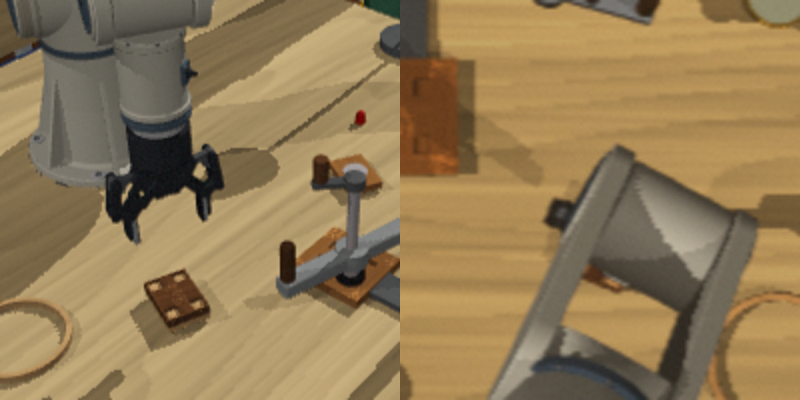

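The gripper hangs above box C in the scene view, aligned with it; the arm hides C from the top view. I'll descend and grip.

```bash
python3 -m pendant '[[0,-0.001,0.04,0,1],[0,-0.001,0.08,0,1],[0,-0.001,0.105,0,1],[0,-0.001,0.12,0,1],[0,-0.001,0.128,0,1],[0,-0.001,0.128,0,1],[0,-0.001,0.128,0,0.5],[0,-0.001,0.128,0,0.5],[0,-0.001,0.128,0,0.5],[0,-0.001,0.128,0,0.5],[0,-0.001,0.128,0,0.5],[0,-0.001,0.128,0,0.5],[0,-0.001,0.128,0,0.5],[0,-0.001,0.128,0,0.5]]' 60
```

```text
time_s: 3.1
tcp_pos: [384.0, -197.8, 3.5]
orientation: [0.0, 0.983, -0.184, 0.001]
contact_force: [-1.0, 0.1, 5.5]
grip_width: 0.689
grip_force: 63.5
```

```bash
python3 -m pendant '[[0,0,-0.03,0,0.5],[0,0,-0.07,0,0.5],[0,0,-0.11,0,0.5],[0,0,-0.11,0,0.5],[0,0,-0.11,0,0.5]]' 60; python3 go.py 510 11 75 1
```

```text
time_s: 3.6
tcp_pos: [384.0, -197.7, 113.5]
orientation: [0.0, 0.983, -0.184, 0.002]
contact_force: [-0.2, 0.5, -2.3]
grip_width: 0.687
grip_force: 66.8
shift [ 0.0418 -0.2402  0.0386] roll -0.388 rows>= 5 | tcp [ 384.  -197.7  113.5] yaw -21.2 q6 1.46 t 3.6 F [-0.2  0.5 -2.3] grip 0.687 66.8
```

```bash
python3 -m pendant '[[0.01,-0.05,0,-0.08,0.5],[0.018,-0.1,0,-0.16,0.5],[0.026,-0.15,0,-0.24,0.5],[0.034,-0.2,0.01,-0.32,0.5],[0.042,-0.23,0.02,-0.388,0.5],[0.042,-0.24,0.03,-0.388,0.5],[0.042,-0.24,0.038,-0.388,0.5],[0.042,-0.24,0.038,-0.388,0.5],[0.042,-0.24,0.038,-0.388,0.5]]' 60; python3 go.py 510 11 15 1
python3 - <<'E'
from h import *
a=grab('scene');cv2.imwrite('pics/g2.png',cv2.resize(a[220:330,250:400],None,fx=5,fy=5,interpolation=cv2.INTER_CUBIC))
E
```

```text
time_s: 4.5
tcp_pos: [507.9, 10.1, 73.7]
orientation: [0.0, 1.0, 0.008, -0.001]
contact_force: [-0.5, -0.5, -1.8]
grip_width: 0.687
grip_force: 66.6
shift [ 0.0022 -0.0009  0.0587] roll -0.001 rows>= 2 | tcp [507.9  10.1  73.7] yaw 0.9 q6 1.57 t 4.5 F [-0.5 -0.5 -1.8] grip 0.687 66.6
```

View pics/g2.png

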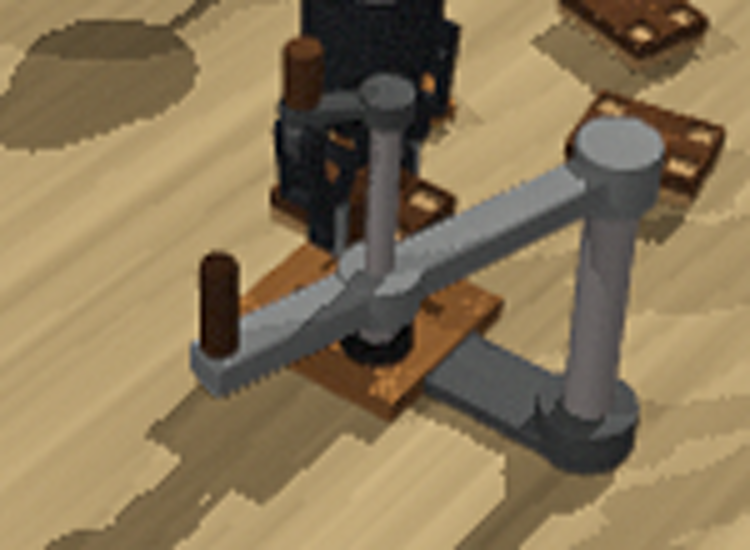

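The crop shows the box held above the base, mostly hidden behind the screw column. I'll lower gently and judge seating by height and force.

```bash
python3 -m pendant '[[0.002,-0.001,0.02,0,0.5],[0.002,-0.001,0.04,0,0.5],[0.002,-0.001,0.046,0,0.5],[0.002,-0.001,0.05,0,0.5],[0.002,-0.001,0.053,0,0.5],[0.002,-0.001,0.055,0,0.5],[0.002,-0.001,0.057,0,0.5],[0.002,-0.001,0.0585,0,0.5],[0.002,-0.001,0.0585,0,0.5]]' 60; python3 go.py 510 11 15 1
```

```text
time_s: 5.45
tcp_pos: [511.5, 12.1, 15.9]
orientation: [0.0, 1.0, 0.009, 0.0]
contact_force: [0.8, -1.3, -1.5]
grip_width: 0.69
grip_force: 66.6
shift [-0.0015  0.0011  0.0009] roll 0.001 rows>= 1 | tcp [511.5  12.1  15.9] yaw 1.0 q6 1.57 t 5.5 F [ 0.8 -1.3 -1.5] grip 0.69 66.6
```

```bash
python3 -m pendant '[[0,0,0.001,0,0.5],[0,0,0.001,0,0.5],[0,0,0.001,0,1],[0,0,0.001,0,1],[0,0,0.001,0,1],[0,0,0.001,0,1],[0,0,-0.03,0,1],[0,0,-0.08,0,1],[0,0,-0.12,0,1],[0,0,-0.12,0,1]]' 60; python3 go.py 556.4 237.2 130 12
```

```text
time_s: 6.45
tcp_pos: [514.7, 12.4, 141.0]
orientation: [-0.0, 1.0, 0.009, 0.004]
contact_force: [1.1, 1.0, -1.0]
grip_width: 1.001
grip_force: 0.0
shift [ 0.0456 -0.224   0.0114] roll -0.192 rows>= 5 | tcp [514.7  12.4 141. ] yaw 1.0 q6 1.57 t 6.5 F [ 1.1  1.  -1. ] grip 1.001 0.0
```

```bash
python3 -m pendant '[[0.01,-0.05,0,-0.05,1],[0.02,-0.1,0.01,-0.1,1],[0.03,-0.15,0.011,-0.15,1],[0.04,-0.2,0.011,-0.192,1],[0.045,-0.224,0.011,-0.192,1],[0.045,-0.224,0.011,-0.192,1],[0.045,-0.224,0.011,-0.192,1],[0.045,-0.224,0.011,-0.192,1]]' 60; python3 go.py 556.4 237.2 2 12
python3 - <<'E'
from h import *
a=grab('scene');b=grab('top')
cv2.imwrite('pics/g3.png',np.hstack([cv2.resize(a[190:310,290:410],(400,400),interpolation=cv2.INTER_CUBIC),cv2.resize(b[180:300,210:330],(400,400),interpolation=cv2.INTER_CUBIC)]))
E
```

```text
time_s: 7.25
tcp_pos: [551.6, 235.8, 124.2]
orientation: [0.0, 0.995, 0.104, -0.001]
contact_force: [-0.9, -0.3, 0.3]
grip_width: 1.0
grip_force: 0.0
shift [ 0.0052 -0.0004  0.1222] roll -0.0 rows>= 3 | tcp [551.6 235.8 124.2] yaw 12.0 q6 1.76 t 7.2 F [-0.9 -0.3  0.3] grip 1.0 0.0
```

View pics/g3.png

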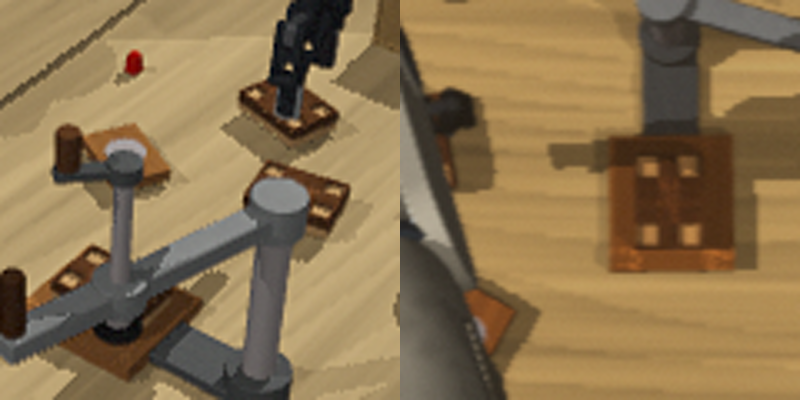

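The box is seated centrally on the base, with its lid spots around panel (670,201) against a base centre of (671.5,202.5), which is under 1 mm off after parallax. The gripper is over B.

```bash
python3 -m pendant '[[0.004,0,0.03,0,1],[0.004,0,0.07,0,1],[0.004,0,0.1,0,1],[0.004,0,0.115,0,1],[0.004,0,0.122,0,1],[0.004,0,0.122,0,1],[0.004,0,0.122,0,0.5],[0.004,0,0.122,0,0.5],[0.004,0,0.122,0,0.5],[0.004,0,0.122,0,0.5],[0.004,0,0.122,0,0.5],[0.004,0,0.122,0,0.5],[0.004,0,0.122,0,0.5],[0.004,0,0.122,0,0.5]]' 60;  python3 go.py 556.4 237.2 2 12;python3 -m pendant '[[0,0,-0.03,0,0.5],[0,0,-0.07,0,0.5],[0,0,-0.11,0,0.5],[0,0,-0.11,0,0.5],[0,0,-0.11,0,0.5]]' 60;python3 go.py 511.3 11.8 85 1
```

```text
time_s: 8.75
tcp_pos: [557.3, 238.3, 4.6]
orientation: [-0.0, 0.994, 0.105, 0.001]
contact_force: [-0.9, -0.1, 6.1]
grip_width: 0.687
grip_force: 64.9
shift [-0.0011  0.0009  0.0026] roll 0.001 rows>= 1 | tcp [557.3 238.3   4.6] yaw 12.0 q6 1.76 t 8.8 F [-0.9 -0.1  6.1] grip 0.687 64.9
time_s: 9.25
tcp_pos: [556.9, 238.2, 114.6]
orientation: [-0.0, 0.994, 0.105, 0.002]
contact_force: [0.1, -0.2, -2.2]
grip_width: 0.69
grip_force: 65.9
shift [-0.0919  0.212   0.0291] roll 0.192 rows>= 5 | tcp [556.9 238.2 114.6] yaw 12.0 q6 1.76 t 9.2 F [ 0.1 -0.2 -2.2] grip 0.69 65.9
```

```bash
python3 -m pendant '[[-0.02,0.045,0,0.05,0.5],[-0.04,0.09,0,0.1,0.5],[-0.06,0.135,0,0.15,0.5],[-0.08,0.18,0,0.192,0.5],[-0.09,0.205,0.01,0.192,0.5],[-0.092,0.212,0.02,0.192,0.5],[-0.092,0.212,0.029,0.192,0.5],[-0.092,0.212,0.029,0.192,0.5],[-0.092,0.212,0.029,0.192,0.5],[-0.092,0.212,0.029,0.192,0.5]]' 60; python3 go.py 511.3 11.8 40.1 1
```

```text
time_s: 10.25
tcp_pos: [510.7, 12.4, 83.9]
orientation: [-0.0, 1.0, 0.01, 0.0]
contact_force: [0.7, 0.4, -1.6]
grip_width: 0.687
grip_force: 65.7
shift [0.0005 0.0006 0.0438] roll 0.002 rows>= 1 | tcp [510.7  12.4  83.9] yaw 1.1 q6 1.57 t 10.2 F [ 0.7  0.4 -1.6] grip 0.687 65.7
```

```bash
python3 -m pendant '[[0,0.0005,0.015,0,0.5],[0,0.0005,0.027,0,0.5],[0,0.0005,0.033,0,0.5],[0,0.0005,0.036,0,0.5],[0,0.0005,0.038,0,0.5],[0,0.0005,0.04,0,0.5],[0,0.0005,0.042,0,0.5],[0,0.0005,0.0435,0,0.5],[0,0.0005,0.0435,0,0.5],[0,0.0005,0.0435,0,0.5]]' 60; python3 go.py 511.3 11.8 40.1 1
```

```text
time_s: 11.25
tcp_pos: [510.4, 10.8, 40.4]
orientation: [-0.0, 1.0, 0.009, 0.0]
contact_force: [0.5, -0.1, -2.4]
grip_width: 0.689
grip_force: 65.9
shift [ 0.0009 -0.001   0.0003] roll 0.0 rows>= 1 | tcp [510.4  10.8  40.4] yaw 1.0 q6 1.57 t 11.2 F [ 0.5 -0.1 -2.4] grip 0.689 65.9
```

Seated freely at the right height. Release and go to A.

```bash
python3 -m pendant '[[0,0,0.0005,0,0.5],[0,0,0.0005,0,1],[0,0,0.0005,0,1],[0,0,0.0005,0,1],[0,0,0.0005,0,1],[0,0,-0.03,0,1],[0,0,-0.07,0,1],[0,0,-0.1,0,1],[0,0,-0.1,0,1]]' 60; python3 go.py 471.6 355.2 130 -15.8
python3 - <<'E'
from m import *
im=grab('top')
for n,(x0,y0,x1,y1) in dict(A=(155,230,192,272)).items():
        for o in rects(im,x0,y0,x1,y1,(3,140,25),(14,255,95),28.5): print(n,*o)
cv2.imwrite('pics/g4.png',cv2.resize(im[210:310,150:260],None,fx=6,fy=6,interpolation=cv2.INTER_CUBIC))
E
```

```text
time_s: 12.15
tcp_pos: [513.1, 10.9, 144.2]
orientation: [-0.0, 1.0, 0.009, 0.004]
contact_force: [-0.1, 0.5, -0.7]
grip_width: 1.004
grip_force: 0.0
shift [-0.0355 -0.345   0.014 ] roll 0.293 rows>= 7 | tcp [513.1  10.9 144.2] yaw 1.0 q6 1.57 t 12.2 F [-0.1  0.5 -0.7] grip 1.004 0.0
A [472.  354.4] [471.7 354.8] -58.9 69.3 68.4 [173. 251.]
```

View pics/g4.png

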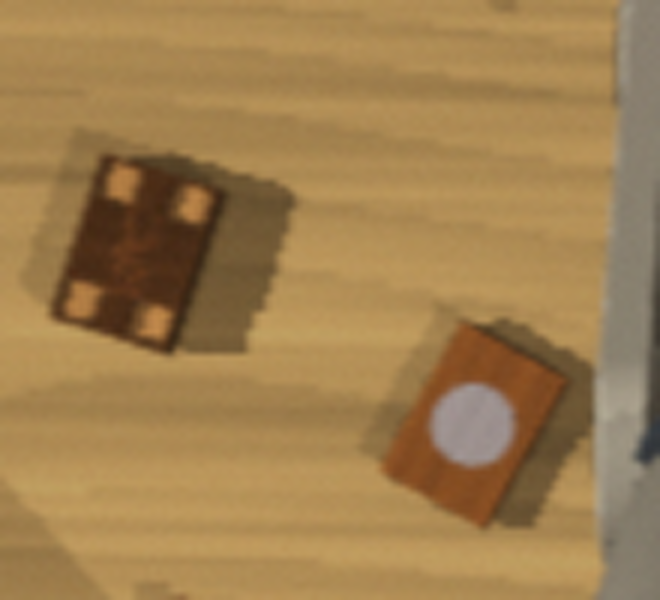

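Box A (spot centre near crop (138,252)) and the board (disc at crop (473,425)) are unmoved. Going to A.

```bash
python3 - <<'E'
from h import *
P=lambda x,y,z:onplane('top',x/6+150-.42,y/6+210-.42,z)[:2]
for s,z in (([(123,183),(193,204),(155,322),(82,300)],25),([(462,322),(570,380),(487,528),(383,468)],19)):
    p=np.array([P(*q,z) for q in s]);d=p[0]+p[1]-p[2]-p[3];e=p[0]+p[3]-p[1]-p[2];print(p.mean(0),np.degrees(np.arctan2(d[1],d[0])),np.degrees(np.arctan2(e[1],e[0]))-90)
print('disc',P(473,425,19))
E
python3 -m pendant '[[-0.005,-0.045,0,0.05,1],[-0.01,-0.095,0,0.1,1],[-0.015,-0.145,0.005,0.15,1],[-0.02,-0.195,0.01,0.2,1],[-0.025,-0.245,0.014,0.25,1],[-0.03,-0.295,0.014,0.293,1],[-0.0355,-0.33,0.014,0.293,1],[-0.0355,-0.345,0.014,0.293,1],[-0.0355,-0.345,0.014,0.293,1],[-0.0355,-0.345,0.014,0.293,1],[-0.0355,-0.345,0.014,0.293,1]]' 60
python3 go.py 471.6 355.0 2 -15.8
```

```text
[471.43461514 355.49594436] -16.593186179411504 -15.830313437189147
[390.46775506 190.27143508] -27.48307459997932 -28.057937753178386
disc [390.13144069 191.49845907]
time_s: 13.3
tcp_pos: [468.7, 353.5, 125.7]
orientation: [0.001, 0.99, -0.138, -0.0]
contact_force: [0.4, -1.4, -0.5]
grip_width: 0.999
grip_force: 0.0
shift [ 0.0025 -0.0024  0.1237] roll -0.001 rows>= 3 | tcp [468.7 353.5 125.7] yaw -15.8 q6 2.49 t 13.3 F [ 0.4 -1.4 -0.5] grip 0.999 0.0
```

```bash
python3 -m pendant '[[0.0015,-0.0015,0.03,0,1],[0.0015,-0.0015,0.07,0,1],[0.0015,-0.0015,0.1,0,1],[0.0015,-0.0015,0.115,0,1],[0.0015,-0.0015,0.123,0,1],[0.0015,-0.0015,0.123,0,1],[0.0015,-0.0015,0.123,0,0.5],[0.0015,-0.0015,0.123,0,0.5],[0.0015,-0.0015,0.123,0,0.5],[0.0015,-0.0015,0.123,0,0.5],[0.0015,-0.0015,0.123,0,0.5],[0.0015,-0.0015,0.123,0,0.5],[0.0015,-0.0015,0.123,0,0.5],[0.0015,-0.0015,0.123,0,0.5]]' 60;  python3 go.py 471.6 355 2 -15.8;python3 -m pendant '[[0,0,-0.03,0,0.5],[0,0,-0.07,0,0.5],[0,0,-0.11,0,0.5],[0,0,-0.11,0,0.5],[0,0,-0.11,0,0.5]]' 60;python3 go.py 511 11.4 110 1
```

```text
time_s: 14.7
tcp_pos: [471.5, 356.8, 5.0]
orientation: [-0.001, 0.991, -0.137, 0.001]
contact_force: [0.0, -1.7, 6.3]
grip_width: 0.688
grip_force: 64.9
shift [0.0006 0.0017 0.003 ] roll 0.001 rows>= 1 | tcp [471.5 356.8   5. ] yaw -15.8 q6 2.49 t 14.7 F [ 0.  -1.7  6.3] grip 0.688 64.9
time_s: 15.2
tcp_pos: [471.2, 356.8, 115.0]
orientation: [-0.001, 0.991, -0.137, 0.001]
contact_force: [0.1, -0.4, -3.2]
grip_width: 0.689
grip_force: 65.7
shift [0.1321 0.3216 0.0044] roll -0.292 rows>= 7 | tcp [471.2 356.8 115. ] yaw -15.8 q6 2.49 t 15.2 F [ 0.1 -0.4 -3.2] grip 0.689 65.7
```

```bash
python3 -m pendant '[[0.018,0.044,0,-0.05,0.5],[0.036,0.088,0,-0.1,0.5],[0.054,0.132,0,-0.15,0.5],[0.072,0.176,0,-0.2,0.5],[0.09,0.22,0,-0.25,0.5],[0.108,0.264,0.004,-0.292,0.5],[0.122,0.298,0.004,-0.292,0.5],[0.13,0.315,0.004,-0.292,0.5],[0.132,0.3215,0.004,-0.292,0.5],[0.132,0.3215,0.004,-0.292,0.5],[0.132,0.3215,0.004,-0.292,0.5]]' 60; python3 go.py 511 11.4 64.5 1
```

```text
time_s: 16.3
tcp_pos: [509.7, 11.6, 108.8]
orientation: [-0.0, 1.0, 0.008, -0.001]
contact_force: [-0.1, 0.7, -1.2]
grip_width: 0.688
grip_force: 65.7
shift [0.0013 0.0003 0.0443] roll -0.001 rows>= 1 | tcp [509.7  11.6 108.8] yaw 1.0 q6 1.57 t 16.3 F [-0.1  0.7 -1.2] grip 0.688 65.7
```

```bash
python3 -m pendant '[[0.001,0,0.015,0,0.5],[0.001,0,0.027,0,0.5],[0.001,0,0.033,0,0.5],[0.001,0,0.036,0,0.5],[0.001,0,0.038,0,0.5],[0.001,0,0.04,0,0.5],[0.001,0,0.042,0,0.5],[0.001,0,0.044,0,0.5],[0.001,0,0.044,0,0.5],[0.001,0,0.044,0,0.5]]' 60; python3 go.py 511 11.4 64.5 1
```

```text
time_s: 17.3
tcp_pos: [511.3, 10.9, 65.3]
orientation: [-0.0, 1.0, 0.008, 0.0]
contact_force: [1.3, -0.0, -0.9]
grip_width: 0.686
grip_force: 65.7
shift [-0.0002 -0.0005  0.0008] roll -0.001 rows>= 1 | tcp [511.3  10.9  65.3] yaw 1.0 q6 1.57 t 17.3 F [ 1.3 -0.  -0.9] grip 0.686 65.7
```

```bash
python3 -m pendant '[[0,0,0.0008,0,0.5],[0,0,0.0008,0,1],[0,0,0.0008,0,1],[0,0,0.0008,0,1],[0,0,0.0008,0,1],[0,0,-0.03,0,1],[0,0,-0.07,0,1],[0,0,-0.09,0,1],[0,0,-0.09,0,1]]' 60; python3 go.py 390.3 191 130 -28
```

```text
time_s: 18.2
tcp_pos: [513.3, 11.0, 158.3]
orientation: [-0.0, 1.0, 0.008, 0.003]
contact_force: [-0.7, 0.2, 0.0]
grip_width: 1.001
grip_force: 0.0
shift [-0.1201 -0.1821  0.0276] roll 0.505 rows>= 5 | tcp [513.3  11.  158.3] yaw 1.0 q6 1.57 t 18.2 F [-0.7  0.2  0. ] grip 1.001 0.0
```

```bash
python3 - <<'E'
from h import *
b=grab('top');a=grab('scene');
cv2.imwrite('pics/g5.png',np.hstack([cv2.resize(a[190:310,270:390],(400,400),interpolation=cv2.INTER_CUBIC),cv2.resize(b[200:320,210:330],(400,400),interpolation=cv2.INTER_CUBIC)]))
E
```

```text
(no output)
```

View pics/g5.png

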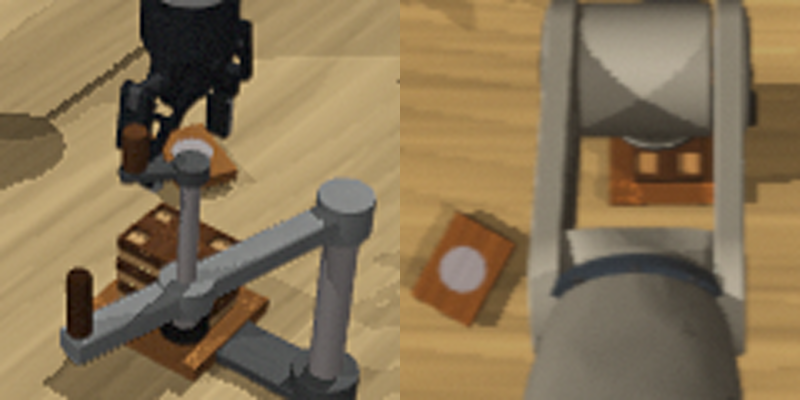

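The three boxes are stacked evenly, and the board is still at its place (panel (463,269)). Fetching the board.

```bash
python3 -m pendant '[[-0.024,-0.036,0,0.1,1],[-0.048,-0.072,0,0.2,1],[-0.072,-0.108,0.005,0.3,1],[-0.096,-0.144,0.01,0.4,1],[-0.115,-0.174,0.02,0.505,1],[-0.12,-0.182,0.0275,0.505,1],[-0.12,-0.182,0.0275,0.505,1],[-0.12,-0.182,0.0275,0.505,1],[-0.12,-0.182,0.0275,0.505,1]]' 60
python3 go.py 390.3 191.0 2 -28
```

```text
time_s: 19.2
tcp_pos: [388.9, 190.1, 127.7]
orientation: [0.0, 0.97, -0.242, 0.0]
contact_force: [0.4, 0.1, 0.5]
grip_width: 1.002
grip_force: 0.0
shift [ 0.0008 -0.0015  0.1257] roll 0.0 rows>= 3 | tcp [388.9 190.1 127.7] yaw -28.0 q6 2.51 t 19.2 F [0.4 0.1 0.5] grip 1.002 0.0
```

```bash
python3 -m pendant '[[0,-0.001,0.03,0,1],[0,-0.001,0.07,0,1],[0,-0.001,0.1,0,1],[0,-0.001,0.115,0,1],[0,-0.001,0.125,0,1],[0,-0.001,0.125,0,1],[0,-0.001,0.125,0,0.5],[0,-0.001,0.125,0,0.5],[0,-0.001,0.125,0,0.5],[0,-0.001,0.125,0,0.5],[0,-0.001,0.125,0,0.5],[0,-0.001,0.125,0,0.5],[0,-0.001,0.125,0,0.5],[0,-0.001,0.125,0,0.5]]' 60;  python3 go.py 390.3 191 2 -28;python3 -m pendant '[[0,0,-0.03,0,0.5],[0,0,-0.07,0,0.5],[0,0,-0.11,0,0.5],[0,0,-0.13,0,0.5],[0,0,-0.13,0,0.5]]' 60;python3 go.py 511 11.2 133 1
```

```text
time_s: 20.6
tcp_pos: [389.5, 192.0, 4.1]
orientation: [-0.001, 0.97, -0.242, 0.001]
contact_force: [-1.7, -2.2, 8.7]
grip_width: 0.678
grip_force: 62.5
shift [0.0011 0.0005 0.0021] roll 0.001 rows>= 1 | tcp [389.5 192.    4.1] yaw -28.0 q6 2.51 t 20.6 F [-1.7 -2.2  8.7] grip 0.678 62.5
time_s: 21.1
tcp_pos: [390.8, 192.8, 136.4]
orientation: [-0.002, 0.97, -0.242, 0.003]
contact_force: [-0.2, 0.0, -1.1]
grip_width: 0.676
grip_force: 66.8
shift [0.1913 0.1041 0.0036] roll -0.505 rows>= 5 | tcp [390.8 192.8 136.4] yaw -28.0 q6 2.51 t 21.1 F [-0.2  0.  -1.1] grip 0.676 66.8
```

```bash
python3 -m pendant '[[0.038,0.02,0,-0.1,0.5],[0.076,0.041,0,-0.2,0.5],[0.114,0.062,0,-0.3,0.5],[0.15,0.082,0,-0.4,0.5],[0.175,0.095,0.003,-0.505,0.5],[0.187,0.102,0.0035,-0.505,0.5],[0.191,0.104,0.0035,-0.505,0.5],[0.191,0.104,0.0035,-0.505,0.5],[0.191,0.104,0.0035,-0.505,0.5],[0.191,0.104,0.0035,-0.505,0.5]]' 60; python3 go.py 511 11.2 87.6 1
python3 - <<'E'
from h import *
a=grab('scene');cv2.imwrite('pics/g6.png',cv2.resize(a[190:310,270:390],(600,600),interpolation=cv2.INTER_CUBIC))
E
```

```text
time_s: 22.1
tcp_pos: [507.9, 11.3, 129.3]
orientation: [-0.0, 1.0, 0.009, -0.0]
contact_force: [-0.4, 0.8, -0.6]
grip_width: 0.681
grip_force: 66.8
shift [0.0031 0.0002 0.0417] roll -0.0 rows>= 1 | tcp [507.9  11.3 129.3] yaw 1.0 q6 1.57 t 22.1 F [-0.4  0.8 -0.6] grip 0.681 66.8
```

View pics/g6.png

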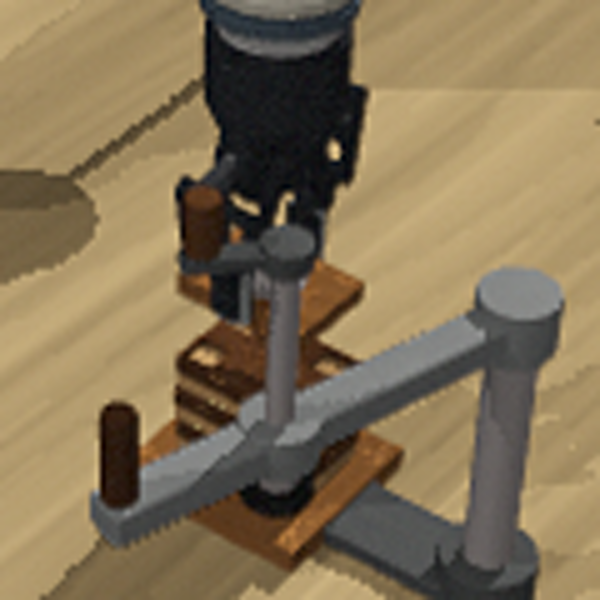

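The board is held level over the stack. Lowering.

```bash
python3 -m pendant '[[0.0015,0,0.015,0,0.5],[0.0015,0,0.027,0,0.5],[0.0015,0,0.032,0,0.5],[0.0015,0,0.035,0,0.5],[0.0015,0,0.037,0,0.5],[0.0015,0,0.039,0,0.5],[0.0015,0,0.0405,0,0.5],[0.0015,0,0.0415,0,0.5],[0.0015,0,0.0415,0,0.5],[0.0015,0,0.0415,0,0.5]]' 60; python3 go.py 511 11.2 87.6 1
```

```text
time_s: 23.15
tcp_pos: [510.1, 10.3, 87.9]
orientation: [-0.0, 1.0, 0.008, 0.0]
contact_force: [-0.1, 0.0, -0.7]
grip_width: 0.681
grip_force: 66.8
shift [ 0.0009 -0.0009  0.0003] roll -0.001 rows>= 1 | tcp [510.1  10.3  87.9] yaw 1.0 q6 1.57 t 23.1 F [-0.1  0.  -0.7] grip 0.681 66.8
```

```bash
python3 -m pendant '[[0,0,0.0003,0,0.5],[0,0,0.0003,0,1],[0,0,0.0003,0,1],[0,0,0.0003,0,1],[0,0,0.0003,0,1],[0,0,-0.03,0,1],[0,0,-0.07,0,1],[0,0,-0.1,0,1],[0,0.05,-0.12,0,1],[-0.03,0.1,-0.14,0,1],[-0.06,0.15,-0.16,0,1],[-0.09,0.2,-0.18,0,1],[-0.11,0.25,-0.2,0,1],[-0.11,0.3,-0.2,0,1],[-0.11,0.34,-0.2,0,1],[-0.11,0.34,-0.2,0,1],[-0.11,0.34,-0.2,0,1]]' 60; python3 go.py 598 -216 300 1
python3 - <<'E'
from h import *
b=grab('top','t7');a=grab('scene','s7');
cv2.imwrite('pics/g7.png',np.hstack([cv2.resize(a[190:310,270:390],(400,400),interpolation=cv2.INTER_CUBIC),cv2.resize(b[160:280,270:390],(400,400),interpolation=cv2.INTER_CUBIC)]))
E
```

```text
time_s: 24.85
tcp_pos: [405.4, -335.0, 288.1]
orientation: [0.001, 1.0, 0.007, 0.0]
contact_force: [-0.0, -0.3, -0.0]
grip_width: 0.996
grip_force: 0.0
shift [ 0.1942 -0.1164 -0.0119] roll -0.004 rows>= 5 | tcp [ 405.4 -335.   288.1] yaw 0.8 q6 0.86 t 24.9 F [-0.  -0.3 -0. ] grip 0.996 0.0
```

View pics/g7.png

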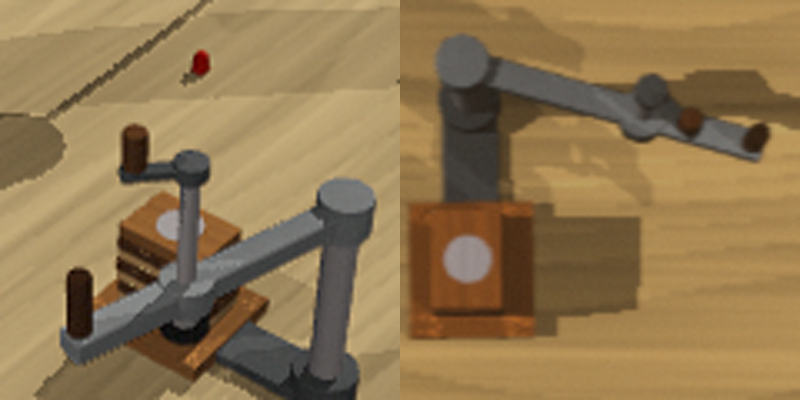

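The stack with board is square and level on the base, with the disc at top panel (467,259). The arm is still aside, with its handle at (757,135), knob at (690,121) and screw cap at (653,87).

```bash
python3 - <<'E'
from h import *
S=lambda x,y:(270+x/3.333-.35,190+y/3.333-.35)
T=lambda x,y:(270+(x-400)/3.333-.35,160+y/3.333-.35)
for n,s,t in [('handletop',(78,273),(759,131)),('knobtop',(134,130),(690,120)),('screwcap',(191,155),(652,86)),('posttop',(346,194),(462,61))]:
    p,e=tri(S(*s),T(*t)); print(n,p.round(1),round(e,1))
print('disc',onplane('top',*T(467,259),102.5))
for z in(245,250): print(onplane('top',*T(759,131),z))
E
```

```text
handletop [ 599.2 -217.3  252.3] 3.3
knobtop [ 594.8 -157.3  331.6] 1.4
screwcap [ 622.8 -130.9  310. ] 2.8
posttop [659.4  15.1 208.3] 0.7
disc [511.44741784  12.11363865 102.5       ]
[ 601.59843378 -216.9575238   245.        ]
[ 600.81418623 -216.40324463  250.        ]
```

```bash
python3 go.py 598.5 -219.5 290 75.3
```

```text
shift [ 0.1948 -0.1091 -0.0026] roll -1.299 rows>= 9 | tcp [ 405.4 -331.5  287.4] yaw 0.9 q6 0.87 t 24.9 F [-0.   0.8 -0.3] grip 1.001 0.0
```

```bash
python3 -m pendant '[[0.01,-0.005,-0.005,-0.14,1],[0.03,-0.015,-0.005,-0.28,1],[0.05,-0.03,-0.005,-0.42,1],[0.075,-0.045,-0.005,-0.56,1],[0.1,-0.06,-0.005,-0.7,1],[0.125,-0.07,-0.005,-0.84,1],[0.15,-0.085,-0.005,-0.98,1],[0.17,-0.095,-0.005,-1.12,1],[0.185,-0.103,-0.005,-1.26,1],[0.195,-0.109,-0.005,-1.3,1],[0.195,-0.109,-0.005,-1.3,1],[0.195,-0.109,-0.005,-1.3,1],[0.195,-0.109,-0.005,-1.3,1],[0.195,-0.109,-0.005,-1.3,1]]' 20; python3 go.py 598.5 -219.5 228 75.3
python3 - <<'E'
from h import *
a=grab('scene','s8');
cv2.imwrite('pics/g8.png',cv2.resize(a[170:310,230:390],(640,560),interpolation=cv2.INTER_CUBIC))
E
```

```text
time_s: 26.35
tcp_pos: [598.3, -219.6, 292.9]
orientation: [-0.0, 0.792, 0.611, -0.0]
contact_force: [0.6, 1.1, 0.6]
grip_width: 1.002
grip_force: 0.0
shift [0.0001 0.0002 0.0649] roll 0.001 rows>= 2 | tcp [ 598.3 -219.6  292.9] yaw 75.3 q6 -0.1 t 26.4 F [0.6 1.1 0.6] grip 1.002 0.0
```

View pics/g8.png

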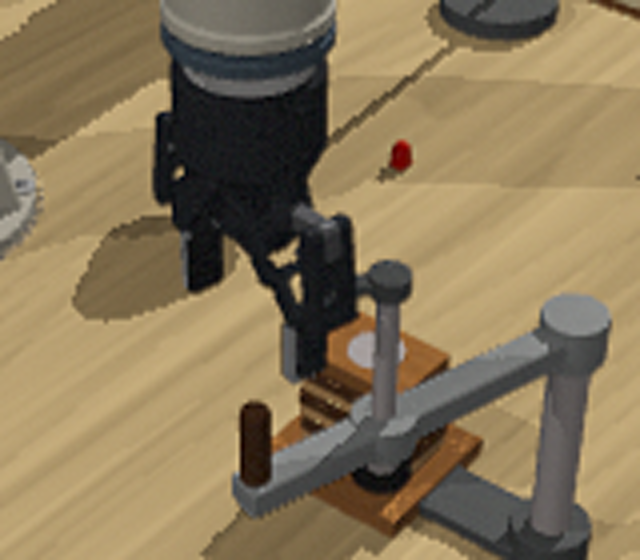

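The open fingers straddle the handle (crop (255,440)) from above, and the knob is hidden behind the right finger. Descend in two parts.

```bash
python3 -m pendant '[[0,0,0.015,0,1],[0,0,0.03,0,1],[0,0,0.04,0,1],[0,0,0.05,0,1],[0,0,0.06,0,1],[0,0,0.065,0,1],[0,0,0.065,0,1]]' 20
python3 -m pendant '[[0,0,0,0,0.3],[0,0,0,0,0.3],[0,0,0,0,0.3],[0,0,0,0,0.3],[0,0,0,0,0.3],[0,0,0,0,0.3],[0,0,0,0,0.3],[0,0,0,0,0.3]]' 20;python3 go.py 598.5 -219.5 228 75.3
```

```text
time_s: 27.1
tcp_pos: [598.6, -219.0, 226.8]
orientation: [-0.001, 0.791, 0.612, -0.0]
contact_force: [0.4, -0.3, -0.5]
grip_width: 1.001
grip_force: 0.0
time_s: 27.9
tcp_pos: [598.9, -219.2, 227.8]
orientation: [0.0, 0.791, 0.612, 0.0]
contact_force: [0.6, 0.3, -0.1]
grip_width: 0.3
grip_force: 0.0
shift [-0.0004 -0.0003 -0.0002] roll 0.003 rows>= 1 | tcp [ 598.9 -219.2  227.8] yaw 75.4 q6 -0.1 t 27.9 F [ 0.6  0.3 -0.1] grip 0.3 0.0
```

```bash
cat > arc.py <<'E'
from h import *
def arc(c,degs,turn,dz=None):
    s=r.sense();R=Q(s['orientation']);p=s['tcp_pos'];v=p[:2]-c
    print('radius',np.linalg.norm(v).round(1),'ang',np.degrees(np.arctan2(v[1],v[0])).round(1))
    for i,a in enumerate(degs):
        t=np.radians(a);w=np.array([[np.cos(t),-np.sin(t)],[np.sin(t),np.cos(t)]])@v
        d=R.T@np.append(w-v,0 if dz is None else dz[i])/1000
        print('[%.4f,%.4f,%.4f,%.3f]'%(*d,-t if turn else 0),end=',')
    print()
E
python3 - <<'E'
from arc import *
arc(np.array([660,14.3]),-np.linspace(4,72,18),True)
E
```

```text
radius 241.3 ang -104.7
[0.0006,-0.0168,-0.0000,0.070],[0.0024,-0.0336,-0.0000,0.140],[0.0054,-0.0502,-0.0000,0.209],[0.0095,-0.0665,-0.0000,0.279],[0.0147,-0.0825,-0.0000,0.349],[0.0210,-0.0981,-0.0000,0.419],[0.0285,-0.1133,-0.0000,0.489],[0.0369,-0.1278,-0.0000,0.559],[0.0464,-0.1418,-0.0000,0.628],[0.0567,-0.1550,-0.0000,0.698],[0.0680,-0.1675,-0.0000,0.768],[0.0802,-0.1792,-0.0000,0.838],[0.0931,-0.1900,-0.0000,0.908],[0.1067,-0.1999,-0.0000,0.977],[0.1211,-0.2088,-0.0000,1.047],[0.1359,-0.2167,-0.0000,1.117],[0.1513,-0.2235,-0.0000,1.187],[0.1672,-0.2292,-0.0000,1.257],
```

```bash
python3 -m pendant '[[0.0006,-0.0168,0,0.07,0.3],[0.0024,-0.0336,0,0.14,0.3],[0.0054,-0.0502,0,0.209,0.3],[0.0095,-0.0665,0,0.279,0.3],[0.0147,-0.0825,0,0.349,0.3],[0.021,-0.0981,0,0.419,0.3],[0.0285,-0.1133,0,0.489,0.3],[0.0285,-0.1133,0,0.489,0.3]]' 20; python3 - <<'E'
from arc import *
arc(np.array([660,14.3]),-np.append(np.linspace(4,40,10),43.5),True)
E
```

```text
time_s: 28.7
tcp_pos: [495.5, -162.4, 228.0]
orientation: [-0.0, 0.916, 0.402, 0.0]
contact_force: [0.6, -0.9, -0.3]
grip_width: 0.3
grip_force: 0.0
radius 241.4 ang -132.9
[0.0007,-0.0168,0.0000,0.070],[0.0025,-0.0336,0.0000,0.140],[0.0056,-0.0502,0.0000,0.209],[0.0097,-0.0665,0.0000,0.279],[0.0150,-0.0825,0.0000,0.349],[0.0214,-0.0981,0.0000,0.419],[0.0289,-0.1132,0.0000,0.489],[0.0374,-0.1277,0.0000,0.559],[0.0469,-0.1416,0.0000,0.628],[0.0574,-0.1548,0.0000,0.698],[0.0673,-0.1658,0.0000,0.759],
```

```bash
python3 - <<'E'
from h import *
a=grab('scene');b=cv2.imread('pics/s7.png')
u,v=proj('scene',[599,-217,235]).round().astype(int);print(u,v,a[v,u-2:u+3].tolist(),b[v,u-2:u+3].tolist())
u,v=proj('scene',[640,-60,200]).round().astype(int);print(u,v,a[v,u].tolist(),b[v,u].tolist())
E
```

```text
294 277 [[115, 160, 183], [115, 160, 183], [113, 156, 180], [113, 160, 184], [117, 162, 186]] [[11, 22, 41], [13, 27, 44], [16, 24, 41], [17, 24, 38], [4, 14, 27]]
349 262 [113, 162, 186] [118, 116, 114]
```

The handle has moved along with the gripper. Continuing the arc.

```bash
python3 -m pendant '[[0.0007,-0.0168,0,0.07,0.3],[0.0025,-0.0336,0,0.14,0.3],[0.0056,-0.0502,0,0.209,0.3],[0.0097,-0.0665,0,0.279,0.3],[0.015,-0.0825,0,0.349,0.3],[0.0214,-0.0981,0,0.419,0.3],[0.0289,-0.1132,0,0.489,0.3],[0.0374,-0.1277,0,0.559,0.3],[0.0469,-0.1416,0,0.628,0.3],[0.0574,-0.1548,0,0.698,0.3],[0.0673,-0.1658,0,0.759,0.3],[0.0673,-0.1658,0,0.759,0.3]]' 20; python3 - <<'E'
from arc import *
arc(np.array([660,14.3]),-np.linspace(.5,6,6),True);print(r.sense()['contact_force'])
E
```

```text
time_s: 29.95
tcp_pos: [420.4, -0.7, 228.0]
orientation: [-0.0, 0.999, 0.035, 0.0]
contact_force: [-0.1, 0.9, 0.4]
grip_width: 0.297
grip_force: 0.0
radius 240.1 ang -176.4
[0.0000,-0.0021,0.0000,0.009],[0.0001,-0.0067,0.0000,0.028],[0.0004,-0.0113,0.0000,0.047],[0.0007,-0.0159,0.0000,0.066],[0.0010,-0.0205,0.0000,0.086],[0.0015,-0.0251,0.0000,0.105],
[-0.05312417  0.86610277  0.37629857]
```

```bash
for i in 1; do python3 -m pendant '[[0,-0.002,0,0.008,0.3],[0,-0.004,0,0.016,0.3],[0,-0.006,0,0.024,0.3]]' 20|egrep 'tcp|contact'; python3 -m pendant '[[0,-0.0015,0,0,0.3],[0,-0.003,0,0,0.3]]' 20|egrep 'tcp|contact';  python3 -m pendant '[[0,-0.0015,0,0,0.3],[0,-0.003,0,0,0.3]]' 20|egrep 'tcp|contact'; python3 -m pendant '[[0,-0.001,0,0,0.3],[0,-0.002,0,0,0.3]]' 20|egrep 'tcp|contact';  done
```

```text
tcp_pos: [420.2, 3.6, 227.9]
contact_force: [1.0, -4.7, -0.1]
tcp_pos: [420.0, 6.6, 227.9]
contact_force: [1.4, -5.1, -0.1]
tcp_pos: [419.8, 9.5, 227.9]
contact_force: [1.3, -4.1, 1.6]
tcp_pos: [419.7, 11.4, 227.9]
contact_force: [1.0, -11.5, 1.0]
```

```bash
python3 -m pendant '[[0,-0.001,0,0,0.3],[0,-0.002,0,0,0.3],[0,-0.002,0,0,0.3]]' 20|egrep 'tcp|contact'; python3 -m pendant '[[0,0.005,0,0,0.5],[0,0.005,0,0,0.5],[0,0.005,0,0,0.6],[0,0.005,0,0,0.6],[0,0.005,-0.02,0,0.6],[0,0.005,-0.05,0,0.6],[0,0.005,-0.08,0,0.6],[-0.03,0.005,-0.12,0,0.6],[-0.06,0.005,-0.16,0,0.6],[-0.08,0.005,-0.2,0,0.6],[-0.08,0.005,-0.2,0,0.6],[-0.08,0.005,-0.2,0,0.6]]' 20
python3 - <<'E'
from h import *
b=grab('top','t9');a=grab('scene','s9');
cv2.imwrite('pics/g9.png',np.hstack([cv2.resize(a[180:300,250:370],(400,400),interpolation=cv2.INTER_CUBIC),cv2.resize(b[160:280,230:350],(400,400),interpolation=cv2.INTER_CUBIC)]))
E
```

```text
tcp_pos: [419.6, 11.5, 227.9]
contact_force: [1.3, -18.3, -0.5]
time_s: 32.35
tcp_pos: [339.4, 6.2, 428.5]
orientation: [-0.0, 1.0, 0.023, 0.001]
contact_force: [-0.0, 0.4, -1.2]
grip_width: 0.601
grip_force: 0.0
```

View pics/g9.png

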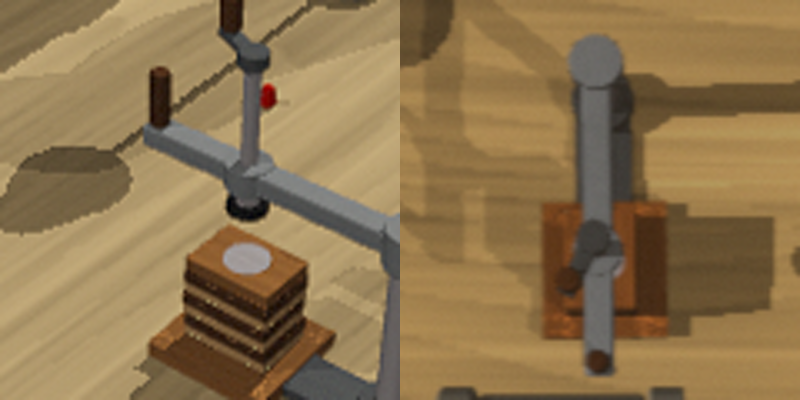

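The arm is home over the stack, at its stop. The knob is at top panel (569,278) and the cap at (594,236). Working out the knob position and pad gap.

```bash
python3 - <<'E'
from h import *
S=lambda x,y:(250+x/3.333-.35,180+y/3.333-.35)
T=lambda x,y:(230+(x-400)/3.333-.35,160+y/3.333-.35)
print('knob',onplane('top',*T(569,278),331),'cap',onplane('top',*T(594,236),310))
print('handle',onplane('top',*T(598,361),250),'capTri',tri(S(254,50),T(594,236)))
for z in (150,155): print('pad pred scene',z,proj('scene',[510.3,11.3,z]),'actual~',S(248,212))
print('disc pred',proj('scene',[510.3,11.3,102.5]),S(247,259))
# knob in scene: dark-brown blob
a=cv2.imread('pics/s9.png');hs=cv2.cvtColor(a,cv2.COLOR_BGR2HSV)
x0,y0,x1,y1=300,150,335,200
m=cv2.inRange(hs[y0:y1,x0:x1],(3,100,10),(20,255,80));n,l,st,c=cv2.connectedComponentsWithStats(m)
for i in range(1,n):
    if st[i,4]>20: print(st[i]+[x0,y0,0,0,0],c[i]+[x0,y0])
for P in ([477.3,30.1,316],[477.3,30.1,301],[477.3,30.1,331]):print(proj('scene',P))
E
python3 go.py 477.3 30 380 1
```

```text
knob [476.64336396  26.76248812 331.        ] cap [509.6843097    9.99049481 310.        ]
handle [419.96880353   7.40876498 250.        ] capTri (array([510.19017933,  10.17133425, 304.89591837]), np.float64(0.03363992702496859))
pad pred scene 150 [324.17131063 243.62783859] actual~ (324.05744074407437, 243.25636063606362)
pad pred scene 155 [324.23127425 242.15630911] actual~ (324.05744074407437, 243.25636063606362)
disc pred [323.61573702 257.26182194] (323.75741074107407, 257.3577707770777)
[316 179   7  11  67] [318.97014925 183.88059701]
[320.51935841 183.36794132]
[320.3581259  188.46504711]
[320.68308239 178.19207178]
shift [ 0.1392 -0.0176  0.0465] roll 0.028 rows>= 3 | tcp [339.1   6.1 426.7] yaw 2.6 q6 1.54 t 32.5 F [-0.5  0.1  0.1] grip 0.598 0.0
```

```bash
python3 -m pendant '[[0.04,-0.01,0.01,0.028,0.6],[0.08,-0.015,0.02,0.028,0.6],[0.12,-0.0165,0.04,0.028,0.6],[0.138,-0.0165,0.046,0.028,0.6],[0.138,-0.0165,0.046,0.028,0.6],[0.138,-0.0165,0.046,0.028,0.6],[0.138,-0.0165,0.046,0.028,0.6],[0.138,-0.0165,0.046,0.028,0.6]]' 40;  python3 go.py 476.5 28 312 1
```

```text
time_s: 33.25
tcp_pos: [475.8, 28.6, 382.2]
orientation: [-0.0, 1.0, 0.008, 0.0]
contact_force: [1.1, -1.0, -0.3]
grip_width: 0.603
grip_force: 0.0
shift [0.0006 0.0006 0.0702] roll -0.001 rows>= 2 | tcp [475.8  28.6 382.2] yaw 1.0 q6 1.61 t 33.2 F [ 1.1 -1.  -0.3] grip 0.603 0.0
```

```bash
python3 -m pendant '[[0,0,0.03,0,0.6],[0,0,0.05,0,0.6],[0,0,0.06,0,0.6],[0,0,0.07,0,0.6],[0,0,0.07,0,0.6],[0,0,0.07,0,0],[0,0,0.07,0,0],[0,0,0.07,0,0],[0,0,0.07,0,0],[0,0,0.07,0,0],[0,0,0.07,0,0],[0,0,0.07,0,0],[0,0,0.07,0,0]]' 30;  python3 - <<'E'
from arc import *
print(r.sense()['contact_force'],r.sense()['grip_width']*85)
arc(np.array([510.2,10.5]),-np.linspace(10,40,4),False,-np.linspace(10,40,4)/15)
E
```

```text
time_s: 34.55
tcp_pos: [477.0, 28.4, 312.7]
orientation: [0.0, 1.0, 0.008, 0.001]
contact_force: [-0.5, -2.4, 5.8]
grip_width: 0.197
grip_force: 29.5
[-0.53818625 -2.43531631  5.79925909] 16.725260926121017
radius 37.7 ang 151.6
[0.0037,-0.0054,0.0007,0.000],[0.0083,-0.0101,0.0013,0.000],[0.0136,-0.0140,0.0020,0.000],[0.0196,-0.0168,0.0027,0.000],
```

```bash
python3 -m pendant '[[0.0037,-0.0054,0.0007,0,0],[0.0083,-0.0101,0.0013,0,0],[0.0136,-0.014,0.002,0,0],[0.0196,-0.0168,0.0027,0,0],[0.0196,-0.0168,0.0027,0,0]]' 40;  python3 - <<'E'
from arc import *
print(r.sense()['contact_force'],r.sense()['grip_width']*85)
arc(np.array([510.2,10.5]),-np.linspace(15,240,16),False,-np.linspace(1,16,16))
E
```

```text
time_s: 35.05
tcp_pos: [497.1, 45.7, 310.0]
orientation: [0.0, 1.0, 0.009, 0.001]
contact_force: [2.9, -2.3, 5.2]
grip_width: 0.192
grip_force: 39.6
[ 2.91756533 -2.34830291  5.18416058] 16.28042442404311
radius 37.6 ang 110.4
[0.0096,-0.0020,0.0010,0.000],[0.0194,-0.0015,0.0020,0.000],[0.0287,0.0015,0.0031,0.000],[0.0369,0.0069,0.0041,0.000],[0.0435,0.0142,0.0051,0.000],[0.0479,0.0229,0.0061,0.000],[0.0499,0.0325,0.0071,0.000],[0.0494,0.0423,0.0081,0.000],[0.0463,0.0516,0.0091,0.000],[0.0410,0.0598,0.0101,0.000],[0.0337,0.0664,0.0111,0.000],[0.0249,0.0708,0.0121,0.000],[0.0153,0.0729,0.0131,0.000],[0.0055,0.0723,0.0141,0.000],[-0.0038,0.0693,0.0150,0.000],[-0.0120,0.0639,0.0160,0.000],
```

```bash
python3 -m pendant '[[0.0096,-0.002,0.001,0,0],[0.0194,-0.0015,0.002,0,0],[0.0287,0.0015,0.003,0,0],[0.0369,0.0069,0.004,0,0],[0.0435,0.0142,0.005,0,0],[0.0479,0.0229,0.006,0,0],[0.0499,0.0325,0.007,0,0],[0.0494,0.0423,0.008,0,0]]' 40;  python3 - <<'E'
from arc import *
print(r.sense()['contact_force'],r.sense()['grip_width']*85)
arc(np.array([510.2,10.5]),-np.linspace(15,270,18),False,-np.linspace(1,18,18))
E
```

```text
time_s: 35.85
tcp_pos: [547.7, 4.8, 302.2]
orientation: [-0.001, 1.0, 0.008, 0.002]
contact_force: [3.4, 3.3, 4.4]
grip_width: 0.19
grip_force: 39.6
[3.40583432 3.29512348 4.41460324] 16.183986652349816
radius 38.0 ang -8.6
[-0.0029,0.0095,0.0010,0.000],[-0.0082,0.0179,0.0019,0.000],[-0.0155,0.0246,0.0029,0.000],[-0.0242,0.0293,0.0039,0.000],[-0.0339,0.0315,0.0048,0.000],[-0.0438,0.0311,0.0058,0.000],[-0.0533,0.0282,0.0067,0.000],[-0.0617,0.0229,0.0077,0.000],[-0.0684,0.0157,0.0087,0.000],[-0.0731,0.0069,0.0097,0.000],[-0.0753,-0.0027,0.0107,0.000],[-0.0749,-0.0126,0.0117,0.000],[-0.0720,-0.0221,0.0127,0.000],[-0.0668,-0.0305,0.0138,0.000],[-0.0595,-0.0373,0.0148,0.000],[-0.0507,-0.0419,0.0159,0.000],[-0.0411,-0.0441,0.0169,0.000],[-0.0312,-0.0438,0.0179,0.000],
```

```bash
python3 -m pendant '[[-0.0029,0.0095,0.001,0,0],[-0.0082,0.0179,0.002,0,0],[-0.0155,0.0246,0.003,0,0],[-0.0242,0.0293,0.004,0,0],[-0.0339,0.0315,0.005,0,0],[-0.0438,0.0311,0.006,0,0],[-0.0533,0.0282,0.007,0,0],[-0.0617,0.0229,0.008,0,0],[-0.0684,0.0157,0.009,0,0],[-0.0731,0.0069,0.01,0,0],[-0.0753,-0.0027,0.011,0,0],[-0.0749,-0.0126,0.012,0,0],[-0.072,-0.0221,0.013,0,0],[-0.0668,-0.0305,0.014,0,0],[-0.0595,-0.0373,0.015,0,0],[-0.0507,-0.0419,0.016,0,0],[-0.0411,-0.0441,0.017,0,0],[-0.0312,-0.0438,0.018,0,0]]' 40;  python3 - <<'E'
from arc import *
print(r.sense()['contact_force'],r.sense()['grip_width']*85)
arc(np.array([510.2,10.5]),-np.linspace(15,270,18),False,-np.linspace(1,18,18))
E
```

```text
time_s: 37.65
tcp_pos: [514.3, 47.7, 284.1]
orientation: [-0.0, 1.0, 0.009, 0.0]
contact_force: [-2.4, -0.8, 11.1]
grip_width: 0.192
grip_force: 40.3
[-2.41457022 -0.81581393 11.09780634] 16.30386622132421
radius 37.5 ang 83.7
[0.0095,0.0025,0.0010,0.000],[0.0179,0.0074,0.0020,0.000],[0.0249,0.0143,0.0030,0.000],[0.0298,0.0227,0.0040,0.000],[0.0324,0.0321,0.0050,0.000],[0.0324,0.0419,0.0060,0.000],[0.0299,0.0514,0.0070,0.000],[0.0250,0.0599,0.0080,0.000],[0.0182,0.0668,0.0090,0.000],[0.0097,0.0717,0.0100,0.000],[0.0003,0.0743,0.0110,0.000],[-0.0095,0.0743,0.0120,0.000],[-0.0190,0.0718,0.0130,0.000],[-0.0275,0.0670,0.0140,0.000],[-0.0344,0.0601,0.0150,0.000],[-0.0393,0.0516,0.0160,0.000],[-0.0419,0.0422,0.0170,0.000],[-0.0419,0.0324,0.0180,0.000],
```

```bash
python3 -m pendant '[[0.0095,0.0025,0,0,0],[0.0179,0.0074,0.001,0,0],[0.0249,0.0143,0.002,0,0],[0.0298,0.0227,0.003,0,0],[0.0324,0.0321,0.004,0,0],[0.0324,0.0419,0.005,0,0],[0.0299,0.0514,0.006,0,0],[0.025,0.0599,0.007,0,0],[0.0182,0.0668,0.008,0,0],[0.0097,0.0717,0.009,0,0],[0.0003,0.0743,0.01,0,0],[-0.0095,0.0743,0.011,0,0],[-0.019,0.0718,0.012,0,0],[-0.0275,0.067,0.013,0,0],[-0.0344,0.0601,0.014,0,0],[-0.0393,0.0516,0.015,0,0],[-0.0393,0.0516,0.015,0,0]]' 40;  python3 - <<'E'
from arc import *
print(r.sense()['contact_force'],r.sense()['grip_width']*85)
arc(np.array([510.2,10.5]),-np.linspace(15,270,18),False,-np.linspace(1,18,18))
a=grab('scene','s10')
cv2.imwrite('pics/g10.png',cv2.resize(a[210:290,280:380],(800,640),interpolation=cv2.INTER_CUBIC)[:600])
E
```

```text
time_s: 39.35
tcp_pos: [474.5, -3.5, 268.0]
orientation: [-0.0, 1.0, 0.009, -0.0]
contact_force: [-0.2, 3.6, 5.6]
grip_width: 0.191
grip_force: 39.7
[-0.23235944  3.56294169  5.59316233] 16.243567782825746
radius 38.3 ang -158.5
[-0.0022,-0.0097,0.0010,0.000],[-0.0019,-0.0197,0.0020,0.000],[0.0010,-0.0293,0.0030,0.000],[0.0064,-0.0378,0.0040,0.000],[0.0137,-0.0446,0.0050,0.000],[0.0225,-0.0493,0.0060,0.000],[0.0323,-0.0515,0.0070,0.000],[0.0423,-0.0512,0.0080,0.000],[0.0518,-0.0483,0.0090,0.000],[0.0603,-0.0430,0.0100,0.000],[0.0671,-0.0356,0.0110,0.000],[0.0718,-0.0268,0.0120,0.000],[0.0741,-0.0170,0.0130,0.000],[0.0737,-0.0070,0.0140,0.000],[0.0708,0.0025,0.0149,0.000],[0.0655,0.0110,0.0159,0.000],[0.0582,0.0178,0.0169,0.000],[0.0493,0.0225,0.0179,0.000],
```

View pics/g10.png

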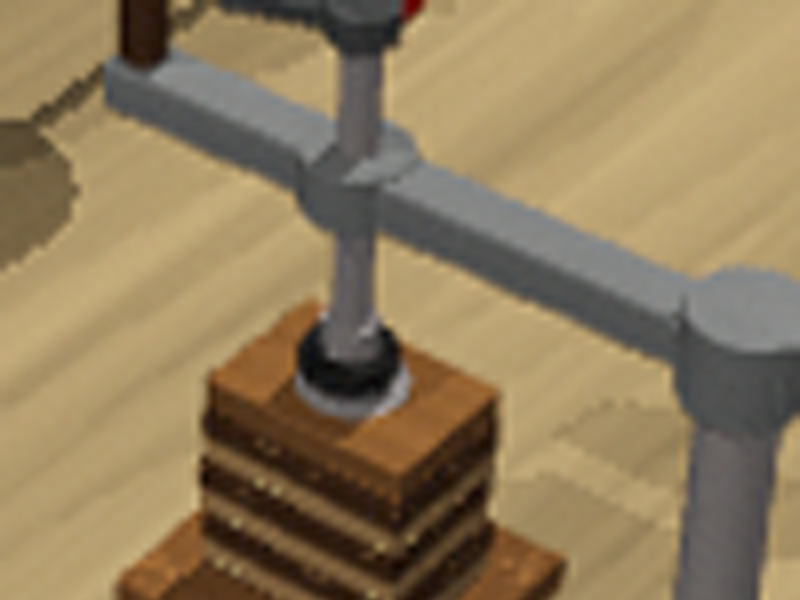

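The pad hangs just above the disc: pad lower rim at crop y≈402, disc rim at ≈418. Estimating the remaining gap.

```bash
python3 - <<'E'
from h import *
t=np.linspace(0,6.28,90)
f=lambda rad,z:max(proj('scene',[510.3+rad*np.cos(k),11.3+rad*np.sin(k),z])[1] for k in t)
print('disc',f(20,102.5),262.25-.44)
for z in (103,105,107,109,111,113): print(z,f(18,z))
a=cv2.imread('pics/s10.png');c=cv2.cvtColor(a,cv2.COLOR_BGR2GRAY)
print(c[248:270,322:327].mean(1).round())
E
```

```text
disc 261.8981389344736 261.81
103 261.2883945843907
105 260.72404611634937
107 260.1586206092153
109 259.59211497680695
111 259.0245261211407
113 258.45585093237395
[ 92.  95. 102. 114.  92.  90.  87.  44.  28.  20.  18.  42.  86. 105.
  91.  85.  91. 104.  89.  70.  63.  61.]
```

Gap is about 7 mm, matching 155 − 44.7 = 110.3. So about 210° more gives roughly 6.5 mm of compression.

```bash
python3 -m pendant '[[-0.0022,-0.0097,0.001,0,0],[-0.0019,-0.0197,0.002,0,0],[0.001,-0.0293,0.003,0,0],[0.0064,-0.0378,0.0035,0,0],[0.0137,-0.0446,0.0045,0,0],[0.0225,-0.0493,0.0055,0,0],[0.0323,-0.0515,0.0065,0,0],[0.0423,-0.0512,0.0075,0,0],[0.0518,-0.0483,0.0085,0,0],[0.0603,-0.043,0.0095,0,0],[0.0671,-0.0356,0.0105,0,0],[0.0671,-0.0356,0.0105,0,0]]' 40;  python3 - <<'E'
from arc import *
print(r.sense()['contact_force'],r.sense()['grip_width']*85)
arc(np.array([510.2,10.5]),-np.linspace(15,60,4),False,-np.linspace(1,4,4))
E
```

```text
time_s: 40.6
tcp_pos: [541.7, 31.4, 257.0]
orientation: [0.0, 1.0, 0.008, -0.001]
contact_force: [-0.6, -4.4, 5.9]
grip_width: 0.188
grip_force: 39.8
[-0.62466757 -4.44996716  5.92123615] 15.993268148613645
radius 37.8 ang 33.6
[0.0042,0.0089,0.0010,0.000],[0.0059,0.0186,0.0020,0.000],[0.0051,0.0285,0.0030,0.000],[0.0017,0.0377,0.0040,0.000],
```

```bash
python3 -m pendant '[[0.0042,0.0089,0.001,0,0],[0.0059,0.0186,0.002,0,0],[0.0051,0.0285,0.003,0,0],[0.0051,0.0285,0.003,0,0]]' 40;  python3 - <<'E'
from arc import *
print(r.sense()['contact_force'],r.sense()['grip_width']*85)
arc(np.array([510.2,10.5]),-np.linspace(5,10,2),False,-np.linspace(.33,.67,2))
E
```

```text
time_s: 41.0
tcp_pos: [547.6, 3.3, 254.2]
orientation: [-0.0, 1.0, 0.008, -0.0]
contact_force: [2.1, -0.7, 2.6]
grip_width: 0.19
grip_force: 39.5
[ 2.09784336 -0.74667442  2.57125073] 16.145458126457513
radius 38.0 ang -10.8
[-0.0008,0.0032,0.0003,0.000],[-0.0019,0.0063,0.0007,0.000],
```

```bash
python3 -m pendant '[[0,0,0,0,0.6],[0,0,0,0,0.6],[0,0,0,0,0.6],[0,0,0,0,0.6],[0,0,0,0,0.6],[0,0,-0.03,0,0.6],[0,0,-0.07,0,0.6],[0,0,-0.12,0,0.6],[-0.03,0,-0.16,0,0.6],[-0.07,0,-0.18,0,0.6],[-0.12,0,-0.18,0,0.6],[-0.17,0,-0.18,0,0.6],[-0.2,0,-0.18,0,0.6],[-0.2,0,-0.18,0,0.6]]' 40
python3 - <<'E'
from h import *
b=grab('top','t11');a=grab('scene','s11')
cv2.imwrite('pics/g11.png',np.hstack([cv2.resize(a[170:310,260:400],(400,400),interpolation=cv2.INTER_CUBIC),cv2.resize(b[150:390,100:500],(400,240),interpolation=cv2.INTER_CUBIC) if 0 else cv2.resize(b[160:280,230:350],(400,400),interpolation=cv2.INTER_CUBIC)]))
# knob top at z~272, predicted
print(onplane('top',290,240,272),proj('top',[547.6,3.3,272]),proj('scene',[547.6,3.3,257]))
E
```

```text
time_s: 42.4
tcp_pos: [344.6, 0.3, 435.2]
orientation: [0.0, 1.0, 0.008, 0.001]
contact_force: [0.7, 0.3, 0.3]
grip_width: 0.602
grip_force: 0.0
[489.48824528   5.57265373 272.        ] [291.32066058 217.09641164] [335.36295493 217.15892087]
```

View pics/g11.png

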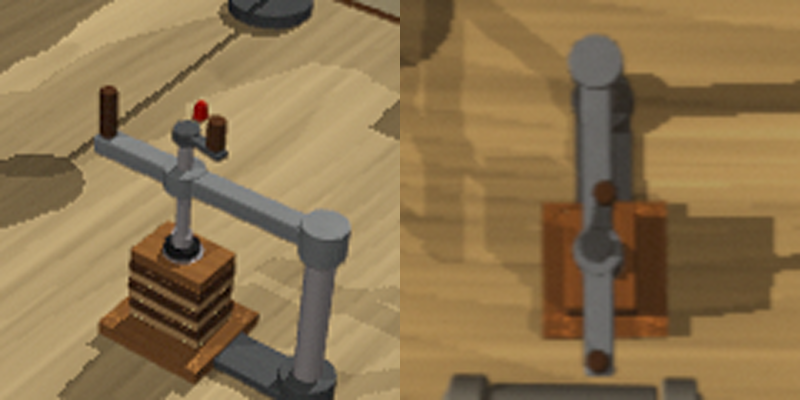

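The pad is on the board, the knob stayed where it was left (top panel (604,192)), the arm is home and the stack is square. Handing in.

```bash
python3 -c "
from station import r
print(r.close_job())"
```

```text
the job is handed in; nothing more can be done
None
```

I stacked the three boxes present and the board on the press, swung the arm to its stop and wound the pad down to an estimated 6.3 mm of its 12 mm travel (from crank angle; spring not measured), then handed the job in at about 42 s; no verdict was returned.

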